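# Grip test for two sanding blocks on the tilt ramp

### The arm

A 6-joint arm with a two-finger parallel gripper is mounted at the origin on a cart in front of the work surface, level with it; the furniture and walls round the work are solid. World frame = base frame: x ahead of the robot, y to its left, z up, the work surface at z = 0. Lengths are in m, angles in rad, forces in N, time in s.
With the tool pointing down it reaches from about 0.35 to 0.775 m from the base axis. Payload 5.5 kg.
Tool frame: the origin (TCP) lies midway between the tips of the shut fingers; the grasp point (between the pads) lies 19 mm behind it (env.tcp_to_grasp is the distance from the TCP to the grasp point, in m); z points along the fingers, y is the direction in which the jaws open and shut (so a half turn about z gives the same grasp; the last joint's range is limited). The gripper opens to 85 mm and grips with 20 to 120 N. Pads are 22 mm wide; open, the fingers measure 114 mm over their backs; the gripper's body (76 mm by 85 mm) begins 54 mm behind the grasp point. The pads swing forward as they close: fully open they stand 13 mm farther back than shut.
Start: joints at [1.185, 0.313, 0.046, 1.304, 0, 1.431], TCP at [0.14, 0.558, 0.231] pointing down, gripper open.
Joint ranges: [-2.76, 2.76], [-0.86, 1.69], [-1.03, 1.26], [-2.2, 2.34], [-1.47, 1.5], [-3.14, 3.14]. Speed limits (rad/s): [2.57, 2.57, 3.14, 3.14, 3.14, 3.14].

### API

Orientations are given as a unit quaternion [w, x, y, z].
In Python, from workcell import get_state, viewer, hand_in, finder, env gives the robot as it stands.
- The arm moves only by the tool arm_command, never from a script. Its argument "motion" is a list of rows, each an object of numbers: "x", "y", "z": the shift along the tool's x, y, z in mm; "rx", "ry", "rz": the turn, a rotation vector about the tool's x, y, z in degrees; "hand": the closure, from -1 (fully open) to 1 (shut). A call has 1 to 10 rows; each row is the pose to reach, as a shift and turn from the pose commanded when the call began, along the tool's axes at that moment; what a row does not reach only later rows make up. A row lasts 1/8 s, in which the tool goes at most 62.5 mm and 10.7 degrees, less where a joint would pass 70% of its speed; a pose out of reach is approached as far as the arm can. A call with a gripper value outside its range is refused whole. The fingers move at their own pace and stop on an object; "force" is the grip in N (left out, the last holds). Time passes only in rows, so rows that repeat a pose let the fingers close. It gives the time, the measured TCP pose, the force and the opening at its end, in the units of the state.
- get_state(): the state, without advancing time (a new reading comes with each control period).
- viewer.read_camera(name): name is "scene" or "top" or "wrist"; returns a dict with "image" (420x560x3 uint8, red, green, blue), "z_map" (420x560 float32, m along the optical axis (not along the pixel's ray), 0 where there is no reading), "intrinsics" (3x3 intrinsics, pixels), "rvec" (rotation vector, rad) and "tvec" (3), from world to camera coordinates, as OpenCV has them. Camera axes: x right, y down, z forward; pixel columns grow to the right and rows downward; lengths in m; the calibration is good to about 2 mm. A picture is of the moment at which its call begins.
- hand_in(): hands the job in, once; it reports no verdict.
Trained networks look in a picture, given as the dict that the camera call returned (one of the last four; its "shot" number tells which), for a name from the list of things; names that differ only in an ending like _2 or _b are one class to them, and where a whole thing is asked for, a point or a joint stands for the part that bears it (a point fixed in the world has none). Each returns a list of dicts, best first, with "score" (0 to 1); they miss things now and then, are a little off and sometimes report something else, mostly with a low value. They report only what shows in the picture. A call takes as long as a camera call.
- finder.find_in(picture, query): "at" ([column, row] in pixels, amid what is visible of it).
- finder.masks_of(picture, query): "region" (420x560 bool, what is visible of it) and "at" ([column, row] in pixels, amid what is visible of it).
The state is a dict: "clock": time; "joint_pos": joint angles; "qvel": joint speeds; "tau": joint torques, N m; "tcp_pos": TCP position; "orientation": TCP orientation; "wrist_force": force on the tool from outside, world axes, zero at the start; "ft_torque": the same for the moment, N m; "finger_gap": finger opening in m.
Only numpy, scipy, OpenCV 4.12 (cv2) and the standard library are available. Lean on these libraries where they do the work, as an engineer would, in place of code of your own. Each camera call takes 0.05 s, during which the arm holds its last target.

### The job

One of the two look-alike cork sanding blocks has gone slick underneath, so sort them on the tilted test ramp: set down flat near the ramp's raised end, the good block stays put and the slick one slides down to the stop. Let the good block show for a second, released, that it stays in the upper half of the ramp, then lay it flat in the plywood tray. The slick block must finish lying on the ramp at the stop.

Things in the scene. Friction and masses are not known exactly. Their poses are not given: they have to be found in the camera images.
- block_a: One of two look-alike sanding blocks: tan cork, thin dark green sole, 60 (x) x 100 (y) x 32 (z, up) mm, about 90 g, flat on the bench; origin at the centre of its underside. Exactly one of block_a and block_b is slick and slides on the ramp, the other sticks; they look alike, the ramp shows which. (A grey box and a pine offcut of like size are not part of the job.)
- block_b: The other sanding block, same looks, size, mass and frame as block_a.
- ramp_deck: Fixed aluminium test ramp, tilted 20 deg, 170 mm wide (x), 260 long (y). Origin: centre of its top surface, 66 mm above the bench; y points down the slope, z is its normal. Raised end at y -130; good set-down spot y -75, long side along y. Low end: stop bar 20 mm high, inner face at y 122 (block centre then about 72). Side rails 8 mm high, 158 apart. A slick block slides down within 1 s.
- tray: Open plywood tray fixed to the bench, 150 (its x) x 190 (its y) x 24 mm high, walls and floor 7 mm thick, so 136 x 176 mm inside. Origin at the centre of its underside, z up.

How it is judged:
By the outcome, as a careful person would: the job done as asked, in the order asked, and still so for the second after the job is handed in, with the robot touching nothing.
It also fails if it takes over 62 s, if anything falls off the work surface, if the arm or the gripper's body presses on something with over 40 N, if the wrist force passes 120 N, or if a joint passes its speed limit or range.

## Working session

There is one attempt and no reset: what is moved stays moved. The work goes in short steps, Python scripts to look and compute and a tool call to move; the robot and the scene stay as the last step left them, time stands still between calls to the robot, and variables do not carry over. Pictures are saved under pics/ and viewed, and the job is handed in when it is done.

Besides the shell and the picture viewer there is one more tool, called after "Emit:" as name(argument=value, ...) on one line, values as JSON. arm_command: Moves the arm, as the interface text tells. Its arguments: {"type":"object","properties":{"motion":{"type":"array","items":{"type":"object","properties":{"x":{"type":"number"},"y":{"type":"number"},"z":{"type":"number"},"rx":{"type":"number"},"ry":{"type":"number"},"rz":{"type":"number"},"hand":{"type":"number"}}}},"force":{"type":"number"}},"required":["motion"]}

```bash
ls; mkdir -p pics; cat > h.py <<'E'
import numpy as np, cv2
from workcell import get_state, viewer, hand_in, finder, env
def shot(n,fn=None):
    p=viewer.read_camera(n)
    if fn: cv2.imwrite('pics/'+fn,p['image'][:,:,::-1])
    return p
def cloud(p):
    K=p['intrinsics'];R=cv2.Rodrigues(np.array(p['rvec']))[0];t=np.array(p['tvec'])
    z=p['z_map'];v,u=np.indices(z.shape)
    c=np.stack([(u-K[0,2])/K[0,0]*z,(v-K[1,2])/K[1,1]*z,z],-1)
    w=(c-t.reshape(3))@R
    w[z==0]=np.nan
    return w
E
python3 - <<'E'
from h import *
s=get_state();print(s)
for c in ['top','scene']:
    p=shot(c,c+'1.png');w=cloud(p)
    for q in ['block_a','ramp_deck','tray']:
        for m in finder.masks_of(p,q):
            r=m['region'];pts=w[r];pts=pts[~np.isnan(pts[:,0])]
            rect=cv2.minAreaRect(pts[:,:2].astype(np.float32)) if len(pts)>5 else None
            print(c,q,round(m['score'],2),np.round(m['at']),r.sum(),np.round(np.median(pts,0),3),np.round(np.percentile(pts[:,2],[2,98]),3),rect)
E
```

```text
pics
{'clock': 0.0, 'joint_pos': array([1.18540612e+00, 3.14027031e-01, 4.49817160e-02, 1.30362421e+00,
       1.87583818e-05, 1.43122853e+00]), 'qvel': array([ 0.0001721 , -0.00139408, -0.00153837,  0.00100549, -0.00090979,
        0.00122287]), 'tau': array([ 2.35735155e-03, -4.80625427e+01,  2.98531294e+01,  1.93099090e-02,
        1.12623632e-04,  1.29372417e-06]), 'tcp_pos': array([0.13971724, 0.55723146, 0.23039486]), 'orientation': array([-2.52082877e-04,  1.22601919e-01,  9.92455486e-01, -9.02088375e-04]), 'wrist_force': array([-0.48131319,  0.06606926, -0.0620344 ]), 'ft_torque': array([-0.01292116,  0.00983595, -0.01026166]), 'finger_gap': 0.08530748675805706}
top block_a 0.94 [141. 253.] 893 [0.435 0.343 0.031] [-0.001  0.037] ((0.4379439651966095, 0.3511366844177246), (0.06919456273317337, 0.11285978555679321), 14.059158325195312)
top block_a 0.85 [216. 252.] 808 [0.443 0.139 0.032] [0.006 0.038] ((0.44271236658096313, 0.14401033520698547), (0.059460412710905075, 0.10687185078859329), 0.9256538152694702)
top ramp_deck 0.97 [176. 168.] 5128 [0.663 0.25  0.068] [0.024 0.112] ((0.6810121536254883, 0.2583561837673187), (0.26727357506752014, 0.2050393670797348), 85.12899780273438)
top tray 0.57 [385. 258.] 3589 [ 0.424 -0.343  0.009] [0.002 0.028] ((0.4249160885810852, -0.3431287407875061), (0.19570963084697723, 0.15049757063388824), 87.2333755493164)
scene block_a 0.57 [221. 204.] 717 [0.441 0.118 0.03 ] [-0.     0.034] ((0.44890061020851135, 0.15993443131446838), (0.07706132531166077, 0.14746984839439392), 4.778679847717285)
scene ramp_deck 0.56 [265. 158.] 1222 [0.665 0.253 0.066] [0.024 0.111] ((0.6642463803291321, 0.24892891943454742), (0.2532895803451538, 0.16889913380146027), 85.07245635986328)
scene tray 0.79 [303. 342.] 7077 [ 0.425 -0.354  0.007] [0.004 0.025] ((0.42767125368118286, -0.334540992975235), (0.20860345661640167, 0.1507488191127777), 87.01762390136719)
```

View pics/top1.png

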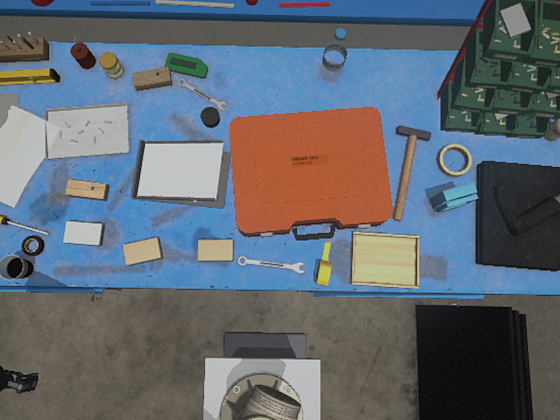

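View pics/scene1.png

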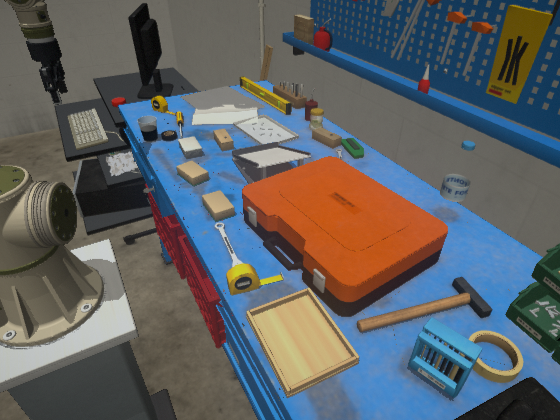

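```bash
python3 - <<'E'
from h import *
p=shot('top');w=cloud(p)
for m in finder.masks_of(p,'block_a'):
    r=cv2.dilate(m['region'].astype(np.uint8),np.ones((5,5)))>0
    pts=w[r];pts=pts[pts[:,2]>0.024]
    print('blk',m['score'],cv2.minAreaRect(pts[:,:2].astype(np.float32)),np.median(pts,0))
m=finder.masks_of(p,'ramp_deck')[0]
r=cv2.erode(m['region'].astype(np.uint8),np.ones((13,13)))>0
pts=w[r];A=np.c_[pts[:,:2],np.ones(len(pts))];
for i in range(5):
    c,*_=np.linalg.lstsq(A,pts[:,2],rcond=None);e=pts[:,2]-A@c;k=abs(e)<max(.002,2*e.std());pts=pts[k];A=A[k]
n=np.array([-c[0],-c[1],1]);n/=np.linalg.norm(n);print('n',n,'tilt',np.degrees(np.arccos(n[2])),'res',e.std(),'dir',np.degrees(np.arctan2(n[1],n[0])))
# all points near plane
R=cv2.dilate(m['region'].astype(np.uint8),np.ones((15,15)))>0
q=w[R];q=q[~np.isnan(q[:,0])];d=q[:,2]-(q[:,:2]@c[:2]+c[2])
s=q[abs(d)<.005];
y=np.array([n[0],n[1],0]);y/=np.linalg.norm(y);x=np.cross(y,n)
ydir=y-n*(y@n);ydir/=np.linalg.norm(ydir);xdir=np.cross(ydir,n)
for nm,S in(('on',s),('above',q[(d>.006)&(q[:,2]>.02)])):
    print(nm,'along',np.percentile(S@ydir,[0,1,5,95,99,100]).round(4),'x',np.percentile(S@xdir,[0,1,5,95,99,100]).round(4))
print('ydir',ydir,'xdir',xdir,'npos',np.median(s@n), 'z66 contour: x at y=.25', (0.066-c[2]-c[1]*.25)/c[0])
m=finder.masks_of(p,'tray')[0];R=cv2.dilate(m['region'].astype(np.uint8),np.ones((9,9)))>0
q=w[R];q=q[(q[:,2]>.017)&(q[:,2]<.03)];print('tray',cv2.minAreaRect(q[:,:2].astype(np.float32)))
# heights of case
g=w[110:235,232:388].reshape(-1,3);g=g[g[:,2]>.05];print('case',np.percentile(g,[1,50,99],axis=0).round(3))
print('max height overall on bench', [ (round(float(np.nanmax(w[r0:r1,c0:c1,2])),3)) for r0,r1,c0,c1 in [(60,130,40,215),(20,80,320,350),(100,290,0,130),(225,290,230,350)]])
E
```

```text
blk 0.86 ((0.43683433532714844, 0.34668511152267456), (0.060213930904865265, 0.10122155398130417), 13.325870513916016) [0.43643619 0.34541275 0.03208088]
blk 0.56 ((0.4425903856754303, 0.14146959781646729), (0.05896206572651863, 0.09976311028003693), 1.7322635650634766) [0.44274415 0.14113903 0.0320548 ]
blk 0.18 ((0.424663782119751, -0.340315043926239), (0.1895192712545395, 0.14953580498695374), 87.26274108886719) [ 0.42086115 -0.34182442  0.02632254]
 ** On entry to DLASCL parameter number  4 had an illegal value
 ** On entry to DLASCL parameter number  4 had an illegal valueTraceback (most recent call last):
  File "<stdin>", line 11, in <module>
    x, resids, rank, s = _umath_linalg.lstsq(a, b, rcond,
                         ~~~~~~~~~~~~~~~~~~~^^^^^^^^^^^^^
                                             signature=signature)
                                             ^^^^^^^^^^^^^^^^^^^^
    raise LinAlgError("SVD did not converge in Linear Least Squares")
numpy.linalg.LinAlgError: SVD did not converge in Linear Least Squares
```

```bash
cat > m.py <<'E'
from h import *
p=shot('top');w=cloud(p)
m=finder.masks_of(p,'ramp_deck')[0]
r=cv2.erode(m['region'].astype(np.uint8),np.ones((13,13)))>0
pts=w[r];pts=pts[~np.isnan(pts[:,0])];A=np.c_[pts[:,:2],np.ones(len(pts))];
for i in range(5):
    c,*_=np.linalg.lstsq(A,pts[:,2],rcond=None);e=pts[:,2]-A@c;k=abs(e)<max(.002,2*e.std());pts=pts[k];A=A[k]
n=np.array([-c[0],-c[1],1]);n/=np.linalg.norm(n);print('n',n,'tilt',np.degrees(np.arccos(n[2])),'res',e.std(),'dir',np.degrees(np.arctan2(n[1],n[0])))
R=cv2.dilate(m['region'].astype(np.uint8),np.ones((15,15)))>0
q=w[R];q=q[~np.isnan(q[:,0])];d=q[:,2]-(q[:,:2]@c[:2]+c[2])
s=q[abs(d)<.003];
y=np.array([n[0],n[1],0]);y/=np.linalg.norm(y)
ydir=y-n*(y@n);ydir/=np.linalg.norm(ydir);xdir=np.cross(ydir,n)
for nm,S in(('on',s),('above',q[(d>.006)&(q[:,2]>.02)])):
    print(nm,'along',np.percentile(S@ydir,[0,1,5,95,99,100]).round(4),'x',np.percentile(S@xdir,[0,1,5,95,99,100]).round(4))
print('ydir',ydir,'xdir',xdir,'npos',np.median(s@n), 'z66 contour: x at y=.25', (0.066-c[2]-c[1]*.25)/c[0])
m=finder.masks_of(p,'tray')[0];R=cv2.dilate(m['region'].astype(np.uint8),np.ones((9,9)))>0
q=w[R];q=q[(q[:,2]>.017)&(q[:,2]<.03)];print('tray',cv2.minAreaRect(q[:,:2].astype(np.float32)))
g=w[110:235,232:388].reshape(-1,3);g=g[g[:,2]>.05];print('case',np.percentile(g,[1,50,99],axis=0).round(3))
print('max', [ (round(float(np.nanmax(w[r0:r1,c0:c1,2])),3)) for r0,r1,c0,c1 in [(60,130,40,215),(20,80,320,350),(100,290,0,130),(225,290,230,350)]])
E
python3 m.py
```

```text
n [0.03047013 0.34219281 0.93913559] tilt 20.0931072635107 res 0.0019491280940364397 dir 84.91158965800429
on along [0.1337 0.1365 0.1446 0.3786 0.3896 0.4411] x [0.5498 0.5552 0.5678 0.712  0.7181 0.7392]
above along [0.1355 0.1387 0.1526 0.394  0.396  0.3992] x [0.5525 0.5535 0.5546 0.7216 0.7233 0.7242]
ydir [ 0.08329458  0.93543448 -0.34354672] xdir [ 0.99605903 -0.08869282  0.        ] npos 0.16867454632073212 z66 contour: x at y=.25 0.6935882822896807
tray ((0.42502114176750183, -0.34098827838897705), (0.1907089650630951, 0.150376558303833), 87.22676086425781)
case [[ 0.494 -0.326  0.075]
 [ 0.661 -0.116  0.102]
 [ 0.831  0.089  0.109]]
max [0.083, 0.283, 0.088, 0.109]
```

```bash
cat > plan.py <<'E'
from h import *
from scipy.spatial.transform import Rotation as Ro
O=np.array([.663,.250,.066]);N=np.array([.03047,.34219,.93914]);YD=np.array([.08329,.93543,-.34355]);XD=np.cross(YD,N)
def Rdown(deg):
    a=np.radians(deg);y=np.array([np.cos(a),np.sin(a),0]);z=np.array([0,0,-1.]);return np.c_[np.cross(y,z),y,z]
def Rramp(s=1): 
    y=s*XD;z=-N;return np.c_[np.cross(y,z),y,z]
def ramp(yy,h): return O+YD*yy+N*h
def plan(wps):
    s=get_state();q=s['orientation'];R0=Ro.from_quat([q[1],q[2],q[3],q[0]]);p0=s['tcp_pos']
    print('t',s['clock'],'tcp',p0.round(4),'gap',round(s['finger_gap'],4),'F',s['wrist_force'].round(1),'j',s['joint_pos'].round(2))
    pp,pr=p0,R0
    for p,R in wps:
        R=Ro.from_matrix(R);d=R0.inv().apply(np.array(p)-p0)*1000;rv=np.degrees((R0.inv()*R).as_rotvec())
        print('xyz',d.round(1),'rot',rv.round(1),'rows',round(max(np.linalg.norm(p-pp)*1000/62.5,np.degrees((pr.inv()*R).magnitude())/10.7),1));pp,pr=np.array(p),R
E
python3 - <<'E'
from plan import *
plan([([.437,.347,.10],Rdown(13.3)),([.437,.347,-.001],Rdown(13.3))])
E
```

```text
t 0.7 tcp [0.1399 0.5578 0.2314] gap 0.0856 F [ 0.1 -0.2  0. ] j [1.19 0.31 0.05 1.3  0.   1.43]
xyz [-339.4 -132.1  131.3] rot [ 0.  -0.  62.6] rows 6.2
xyz [-339.4 -132.2  232.3] rot [ 0.  -0.  62.6] rows 1.6
```

Emit:
arm_command(motion=[{"x":-339,"y":-132,"z":131,"rz":62.6,"hand":-1},{"x":-339,"y":-132,"z":131,"rz":62.6,"hand":-1},{"x":-339,"y":-132,"z":131,"rz":62.6,"hand":-1},{"x":-339,"y":-132,"z":131,"rz":62.6,"hand":-1},{"x":-339,"y":-132,"z":131,"rz":62.6,"hand":-1},{"x":-339,"y":-132,"z":131,"rz":62.6,"hand":-1},{"x":-339,"y":-132,"z":131,"rz":62.6,"hand":-1},{"x":-339,"y":-132,"z":131,"rz":62.6,"hand":-1},{"x":-339,"y":-132,"z":131,"rz":62.6,"hand":-1}])

```text
invalid input at $.motion[0]: expected keys x, y, z, rx, ry, rz, hand
```

```bash
python3 - <<'E'
from plan import *
shot('wrist','w1.png')
plan([([.437,.347,.10],Rdown(13.3)),([.437,.347,-.001],Rdown(13.3)),([.437,.347,.18],Rdown(13.3))])
E
```

```text
t 0.75 tcp [0.1399 0.5578 0.2314] gap 0.0858 F [-0.1  0.2  0.5] j [1.19 0.31 0.05 1.3  0.   1.43]
xyz [-339.4 -132.2  131.3] rot [ 0.  -0.  62.6] rows 6.2
xyz [-339.4 -132.2  232.3] rot [ 0.  -0.  62.6] rows 1.6
xyz [-339.4 -132.2   51.3] rot [ 0.  -0.  62.6] rows 2.9
```

View pics/w1.png

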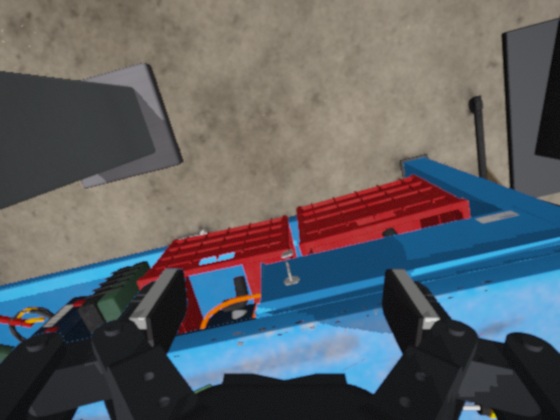

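Emit:
arm_command(motion=[{"x":-339,"y":-132,"z":131,"rx":0,"ry":0,"rz":62.6,"hand":-1},{"x":-339,"y":-132,"z":131,"rx":0,"ry":0,"rz":62.6,"hand":-1},{"x":-339,"y":-132,"z":131,"rx":0,"ry":0,"rz":62.6,"hand":-1},{"x":-339,"y":-132,"z":131,"rx":0,"ry":0,"rz":62.6,"hand":-1},{"x":-339,"y":-132,"z":131,"rx":0,"ry":0,"rz":62.6,"hand":-1},{"x":-339,"y":-132,"z":131,"rx":0,"ry":0,"rz":62.6,"hand":-1},{"x":-339,"y":-132,"z":131,"rx":0,"ry":0,"rz":62.6,"hand":-1},{"x":-339,"y":-132,"z":131,"rx":0,"ry":0,"rz":62.6,"hand":-1}])

```text
clock: 1.75
tcp_pos: [0.4367, 0.3468, 0.1001]
orientation: [-0.0, 0.621, 0.784, -0.0]
wrist_force: [-1.3, 0.1, 0.5]
finger_gap: 0.0851
```

```bash
python3 - <<'E'
from plan import *
shot('wrist','w2.png')
plan([([.437,.347,.10],Rdown(13.3)),([.437,.347,-.001],Rdown(13.3)),([.437,.347,.18],Rdown(13.3))])
E
```

```text
t 1.8 tcp [0.4361 0.3476 0.1006] gap 0.0853 F [-0.2 -0.2  0.2] j [ 0.53  0.35 -0.23  0.99  0.    1.87]
xyz [-0.8  0.7  0.5] rot [-0.  -0.   0.1] rows 0.0
xyz [ -0.8   0.8 101.5] rot [-0.  -0.   0.1] rows 1.6
xyz [ -0.7   0.7 -79.5] rot [-0.  -0.   0.1] rows 2.9
```

View pics/w2.png

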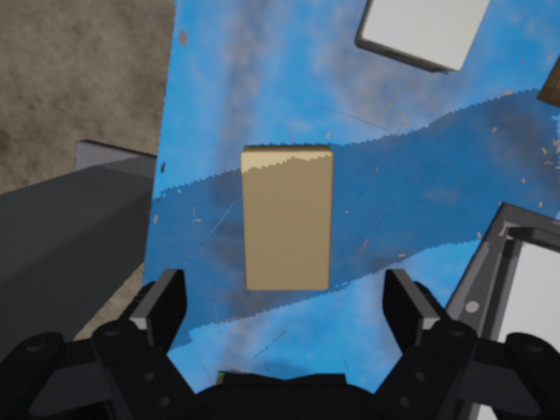

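The block sits at px (288, 220), square between the fingers (about 165 and 405). Descending and gripping.

Emit:
arm_command(force=35, motion=[{"x":0,"y":0,"z":60,"rx":0,"ry":0,"rz":0,"hand":-1},{"x":0,"y":0,"z":101,"rx":0,"ry":0,"rz":0,"hand":-1},{"x":0,"y":0,"z":101,"rx":0,"ry":0,"rz":0,"hand":-1},{"x":0,"y":0,"z":101,"rx":0,"ry":0,"rz":0,"hand":1},{"x":0,"y":0,"z":101,"rx":0,"ry":0,"rz":0,"hand":1},{"x":0,"y":0,"z":101,"rx":0,"ry":0,"rz":0,"hand":1},{"x":0,"y":0,"z":101,"rx":0,"ry":0,"rz":0,"hand":1},{"x":0,"y":0,"z":101,"rx":0,"ry":0,"rz":0,"hand":1},{"x":0,"y":0,"z":101,"rx":0,"ry":0,"rz":0,"hand":1}])

```text
clock: 2.92
tcp_pos: [0.4382, 0.3487, 0.0018]
orientation: [0.0, 0.62, 0.784, 0.002]
wrist_force: [-1.6, 1.9, 7.0]
finger_gap: 0.06
```

```bash
python3 - <<'E'
from plan import *
plan([([.45,.33,.18],Rdown(13.3)),(ramp(-.075,.08),Rramp()),(ramp(-.075,.001),Rramp())])
E
```

```text
t 2.925 tcp [0.4382 0.3487 0.0018] gap 0.06 F [-1.6  1.9  7. ] j [ 0.53  0.46 -0.35  0.76  0.    1.87]
xyz [ -20.5    7.9 -178.2] rot [ 0.2 -0.1  0. ] rows 2.9
xyz [-188.2  183.1 -164.8] rot [  3.4 -20.1  18.2] rows 3.9
xyz [-214.1  174.2  -90.7] rot [  3.4 -20.1  18.2] rows 1.3
```

Emit:
arm_command(motion=[{"x":-5,"y":2,"z":-60,"rx":0,"ry":0,"rz":0,"hand":1},{"x":-10,"y":4,"z":-120,"rx":0,"ry":0,"rz":0,"hand":1},{"x":-20,"y":8,"z":-178,"rx":0,"ry":0,"rz":0,"hand":1},{"x":-188,"y":183,"z":-165,"rx":3.4,"ry":-20.1,"rz":18.2,"hand":1},{"x":-188,"y":183,"z":-165,"rx":3.4,"ry":-20.1,"rz":18.2,"hand":1},{"x":-188,"y":183,"z":-165,"rx":3.4,"ry":-20.1,"rz":18.2,"hand":1},{"x":-188,"y":183,"z":-165,"rx":3.4,"ry":-20.1,"rz":18.2,"hand":1},{"x":-188,"y":183,"z":-165,"rx":3.4,"ry":-20.1,"rz":18.2,"hand":1},{"x":-188,"y":183,"z":-165,"rx":3.4,"ry":-20.1,"rz":18.2,"hand":1}])

```text
clock: 4.05
tcp_pos: [0.6578, 0.2062, 0.1646]
orientation: [0.118, 0.726, 0.664, -0.131]
wrist_force: [0.3, 0.4, -0.9]
finger_gap: 0.0595
```

```bash
python3 - <<'E'
from plan import *
shot('scene','s2.png');shot('wrist','w3.png')
plan([(ramp(-.075,.08),Rramp()),(ramp(-.075,.003),Rramp())])
E
```

```text
t 4.15 tcp [0.6572 0.2072 0.1652] gap 0.06 F [ 0.2 -0.6 -0.7] j [ 0.33  0.72  0.49  1.49 -0.32  2.01]
xyz [-0.4  2.  -1.6] rot [-0.1  0.2  0.1] rows 0.0
xyz [-0.2  2.1 75.4] rot [-0.1  0.2  0.1] rows 1.2
```

View pics/s2.png

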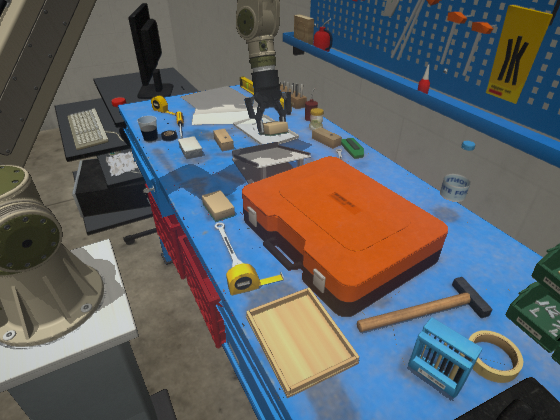

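View pics/w3.png

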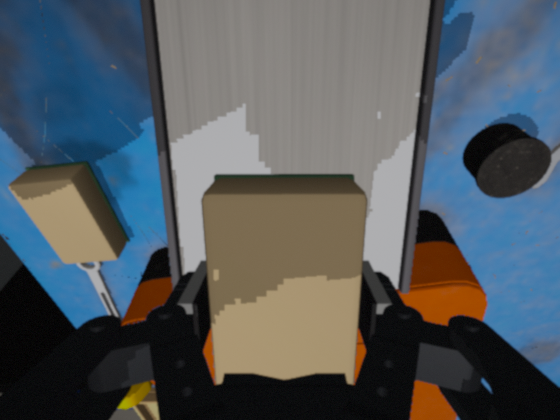

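The block (px 285, 280) is held square and centred over the ramp, between the rails at columns 160 and 425. Lowering it.

Emit:
arm_command(motion=[{"x":0,"y":2,"z":40,"rx":0,"ry":0,"rz":0,"hand":1},{"x":0,"y":2,"z":65,"rx":0,"ry":0,"rz":0,"hand":1},{"x":0,"y":2,"z":74,"rx":0,"ry":0,"rz":0,"hand":1},{"x":0,"y":2,"z":75.5,"rx":0,"ry":0,"rz":0,"hand":1},{"x":0,"y":2,"z":75.5,"rx":0,"ry":0,"rz":0,"hand":1}])

```text
clock: 4.78
tcp_pos: [0.658, 0.181, 0.095]
orientation: [0.119, 0.726, 0.665, -0.13]
wrist_force: [0.5, 0.6, -0.5]
finger_gap: 0.0602
```

```bash
python3 - <<'E'
from plan import *
plan([(ramp(-.075,.003),Rramp()),(ramp(-.075,.001),Rramp())])
E
```

```text
t 4.775 tcp [0.658 0.181 0.095] gap 0.0602 F [ 0.5  0.6 -0.5] j [ 0.29  0.72  0.32  1.31 -0.33  1.97]
xyz [-0.1 -1.1  0.4] rot [-0.   0.2  0. ] rows 0.0
xyz [-0.1 -1.1  2.4] rot [-0.   0.2  0. ] rows 0.0
```

No contact yet; creep down until touch.

Emit:
arm_command(motion=[{"x":0,"y":0,"z":1,"rx":0,"ry":0,"rz":0,"hand":1},{"x":0,"y":0,"z":2,"rx":0,"ry":0,"rz":0,"hand":1},{"x":0,"y":0,"z":2,"rx":0,"ry":0,"rz":0,"hand":1}])

```text
clock: 5.15
tcp_pos: [0.6585, 0.1803, 0.0934]
orientation: [0.119, 0.726, 0.665, -0.129]
wrist_force: [-1.2, 2.1, 6.4]
finger_gap: 0.0596
```

Emit:
arm_command(motion=[{"x":0,"y":0,"z":0,"rx":0,"ry":0,"rz":0,"hand":-1},{"x":0,"y":0,"z":0,"rx":0,"ry":0,"rz":0,"hand":-1},{"x":0,"y":0,"z":0,"rx":0,"ry":0,"rz":0,"hand":-1},{"x":0,"y":0,"z":0,"rx":0,"ry":0,"rz":0,"hand":-1},{"x":0,"y":0,"z":-40,"rx":0,"ry":0,"rz":0,"hand":-1},{"x":0,"y":0,"z":-80,"rx":0,"ry":0,"rz":0,"hand":-1},{"x":0,"y":0,"z":-80,"rx":0,"ry":0,"rz":0,"hand":-1}])

```text
clock: 6.02
tcp_pos: [0.6619, 0.2086, 0.1704]
orientation: [0.119, 0.726, 0.665, -0.128]
wrist_force: [0.1, -1.1, -0.1]
finger_gap: 0.0852
```

```bash
python3 - <<'E'
from plan import *
shot('wrist','w4.png')
plan([(ramp(-.075,.08),Rramp()),([.4426,.1415,.15],Rdown(1.7)),([.4426,.1415,.002],Rdown(1.7))])
E
```

```text
t 6.075 tcp [0.661  0.2079 0.1682] gap 0.0851 F [-0.4 -0.6 -0.6] j [ 0.33  0.72  0.51  1.5  -0.32  2.01]
xyz [-0.4 -1.8  1.5] rot [0.1 0.1 0. ] rows 0.0
xyz [ -73.9 -211.7   46.4] rot [-1.1 20.2 -6.7] rows 3.6
xyz [ -22.8 -211.9  185.3] rot [-1.1 20.2 -6.7] rows 2.4
```

View pics/w4.png

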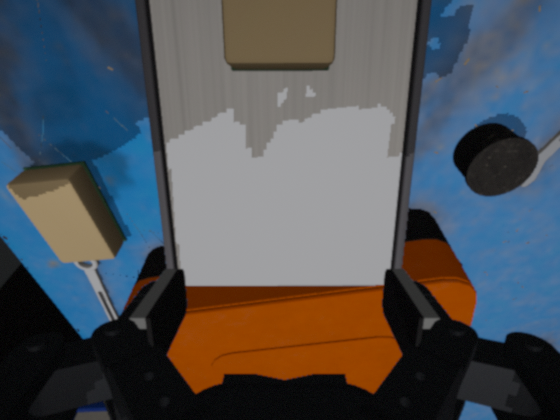

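The block slid: its lower edge is at row 65, well down the ramp. The first block is slick; now the second.

Emit:
arm_command(motion=[{"x":-74,"y":-212,"z":46,"rx":-1.1,"ry":20.2,"rz":-6.7,"hand":-1},{"x":-74,"y":-212,"z":46,"rx":-1.1,"ry":20.2,"rz":-6.7,"hand":-1},{"x":-74,"y":-212,"z":46,"rx":-1.1,"ry":20.2,"rz":-6.7,"hand":-1},{"x":-74,"y":-212,"z":46,"rx":-1.1,"ry":20.2,"rz":-6.7,"hand":-1},{"x":-74,"y":-212,"z":46,"rx":-1.1,"ry":20.2,"rz":-6.7,"hand":-1},{"x":-74,"y":-212,"z":46,"rx":-1.1,"ry":20.2,"rz":-6.7,"hand":-1}])

```text
clock: 6.82
tcp_pos: [0.4415, 0.1407, 0.1495]
orientation: [-0.001, 0.697, 0.717, -0.001]
wrist_force: [0.6, 1.2, -0.1]
finger_gap: 0.0854
```

```bash
python3 - <<'E'
from plan import *
shot('wrist','w5.png');p=shot('top','t2.png');w=cloud(p)
for m in finder.masks_of(p,'block_a'):
    q=w[m['region']];q=np.nanmedian(q,0)-O;print(m['score'],m['at'],'ramp coords',q@XD,q@YD,q@N,'world',q+O)
plan([([.4426,.1415,.15],Rdown(1.7)),([.4426,.1415,.002],Rdown(1.7))])
E
```

```text
0.96 [149.7, 169.6] ramp coords -0.005664362610612617 0.06284427912172043 0.029222266307352106 world [0.66348273 0.31928913 0.07185377]
0.86 [223.7, 251.4] ramp coords -0.21255683358283112 -0.13459363571704935 -0.08527441694573573 world [0.43747194 0.11376667 0.03215532]
t 6.975 tcp [0.4431 0.1412 0.1498] gap 0.0857 F [-0.1  0.  -0.3] j [ 0.14  0.15 -0.37  1.05 -0.    1.68]
xyz [ 0.3 -0.5 -0.2] rot [-0.2  0.  -0. ] rows 0.0
xyz [ 4.000e-01 -1.000e-01  1.478e+02] rot [-0.2  0.  -0. ] rows 2.4
```

View pics/w5.png

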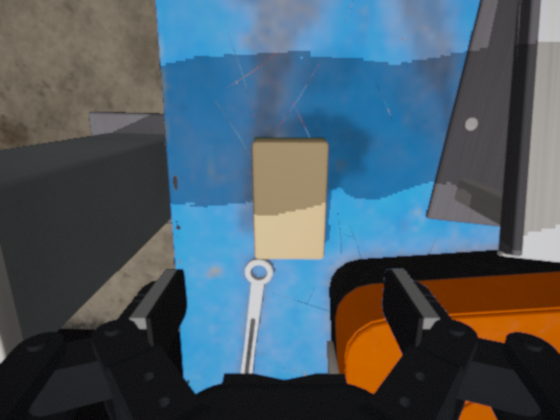

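View pics/t2.png

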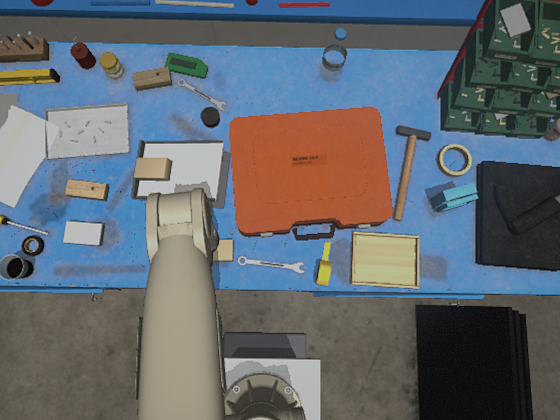

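Slick block at px (152,168) is at the stop. Second block lies square at px (290,198) in the wrist view. I'll grasp it 10 mm off-centre towards +y to keep the gripper body clear of the case.

```bash
python3 - <<'E'
from plan import *
plan([([.4426,.1515,.002],Rdown(1.7))])
E
```

```text
t 6.975 tcp [0.4431 0.1412 0.1498] gap 0.0857 F [-0.1  0.  -0.3] j [ 0.14  0.15 -0.37  1.05 -0.    1.68]
xyz [ 10.4   0.2 147.8] rot [-0.2  0.  -0. ] rows 2.4
```

Emit:
arm_command(force=35, motion=[{"x":10,"y":0,"z":50,"rx":0,"ry":0,"rz":0,"hand":-1},{"x":10,"y":0,"z":105,"rx":0,"ry":0,"rz":0,"hand":-1},{"x":10,"y":0,"z":140,"rx":0,"ry":0,"rz":0,"hand":-1},{"x":10,"y":0,"z":147,"rx":0,"ry":0,"rz":0,"hand":-1},{"x":10,"y":0,"z":147,"rx":0,"ry":0,"rz":0,"hand":1},{"x":10,"y":0,"z":147,"rx":0,"ry":0,"rz":0,"hand":1},{"x":10,"y":0,"z":147,"rx":0,"ry":0,"rz":0,"hand":1},{"x":10,"y":0,"z":147,"rx":0,"ry":0,"rz":0,"hand":1},{"x":10,"y":0,"z":147,"rx":0,"ry":0,"rz":0,"hand":1},{"x":10,"y":0,"z":147,"rx":0,"ry":0,"rz":0,"hand":1}])

```text
clock: 8.22
tcp_pos: [0.4437, 0.1513, 0.0049]
orientation: [0.001, 0.697, 0.717, 0.001]
wrist_force: [3.4, 0.9, 6.4]
finger_gap: 0.06
```

```bash
python3 - <<'E'
from plan import *
plan([([.4426,.1515,.18],Rdown(1.7)),(ramp(-.065,.08),Rramp())])
E
```

```text
t 8.225 tcp [0.4437 0.1513 0.0049] gap 0.06 F [3.4 0.9 6.4] j [ 0.16  0.31 -0.57  0.68 -0.    1.7 ]
xyz [   0.2   -0.7 -175.1] rot [ 0.1 -0.  -0. ] rows 2.8
xyz [  59.   218.5 -158. ] rot [  1.3 -20.1   6.6] rows 3.6
```

Emit:
arm_command(motion=[{"x":0,"y":0,"z":-60,"rx":0,"ry":0,"rz":0,"hand":1},{"x":0,"y":0,"z":-120,"rx":0,"ry":0,"rz":0,"hand":1},{"x":0,"y":0,"z":-175,"rx":0,"ry":0,"rz":0,"hand":1},{"x":59,"y":218,"z":-158,"rx":1.3,"ry":-20.1,"rz":6.6,"hand":1},{"x":59,"y":218,"z":-158,"rx":1.3,"ry":-20.1,"rz":6.6,"hand":1},{"x":59,"y":218,"z":-158,"rx":1.3,"ry":-20.1,"rz":6.6,"hand":1},{"x":59,"y":218,"z":-158,"rx":1.3,"ry":-20.1,"rz":6.6,"hand":1},{"x":59,"y":218,"z":-158,"rx":1.3,"ry":-20.1,"rz":6.6,"hand":1},{"x":59,"y":218,"z":-158,"rx":1.3,"ry":-20.1,"rz":6.6,"hand":1}])

```text
clock: 9.35
tcp_pos: [0.6562, 0.2159, 0.1595]
orientation: [0.116, 0.726, 0.665, -0.132]
wrist_force: [-0.3, 0.2, -0.7]
finger_gap: 0.0598
```

```bash
python3 - <<'E'
from plan import *
shot('wrist','w6.png')
plan([(ramp(-.065,.08),Rramp()),(ramp(-.065,.005),Rramp())])
E
```

```text
t 9.4 tcp [0.6561 0.2159 0.1603] gap 0.06 F [-0.3 -0.2 -0.8] j [ 0.34  0.73  0.5   1.5  -0.32  2.02]
xyz [-0.1  3.9 -3.3] rot [-0.4  0.1  0.2] rows 0.1
xyz [ 0.   4.3 71.7] rot [-0.4  0.1  0.2] rows 1.2
```

View pics/w6.png

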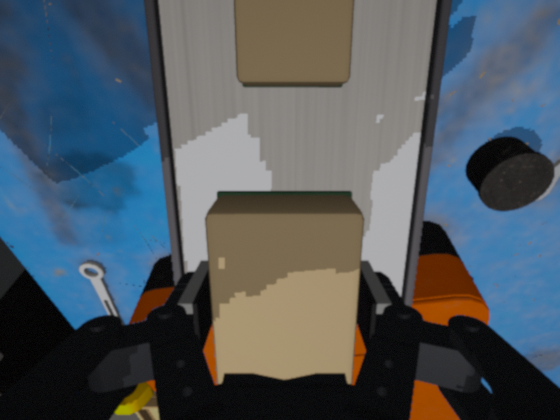

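The second block is held square at px (285, 290); the slick one is farther down, with its edge at row 82. Lowering.

Emit:
arm_command(motion=[{"x":0,"y":3,"z":40,"rx":0,"ry":0,"rz":0,"hand":1},{"x":0,"y":3,"z":63,"rx":0,"ry":0,"rz":0,"hand":1},{"x":0,"y":3,"z":70,"rx":0,"ry":0,"rz":0,"hand":1},{"x":0,"y":3,"z":71,"rx":0,"ry":0,"rz":0,"hand":1},{"x":0,"y":3,"z":71,"rx":0,"ry":0,"rz":0,"hand":1}])

```text
clock: 10.02
tcp_pos: [0.6582, 0.192, 0.0948]
orientation: [0.117, 0.726, 0.665, -0.13]
wrist_force: [0.4, 0.6, -0.6]
finger_gap: 0.0598
```

Emit:
arm_command(motion=[{"x":0,"y":0,"z":1,"rx":0,"ry":0,"rz":0,"hand":1},{"x":0,"y":0,"z":1,"rx":0,"ry":0,"rz":0,"hand":1}])

```text
clock: 10.28
tcp_pos: [0.658, 0.1916, 0.0928]
orientation: [0.116, 0.726, 0.665, -0.131]
wrist_force: [0.1, 0.3, 1.3]
finger_gap: 0.0598
```

Light contact. Release, back off, and wait over a second.

Emit:
arm_command(motion=[{"x":0,"y":0,"z":0.8,"rx":0,"ry":0,"rz":0,"hand":1},{"x":0,"y":0,"z":0.8,"rx":0,"ry":0,"rz":0,"hand":-1},{"x":0,"y":0,"z":0.8,"rx":0,"ry":0,"rz":0,"hand":-1},{"x":0,"y":0,"z":0.8,"rx":0,"ry":0,"rz":0,"hand":-1},{"x":0,"y":0,"z":0.8,"rx":0,"ry":0,"rz":0,"hand":-1},{"x":0,"y":0,"z":-40,"rx":0,"ry":0,"rz":0,"hand":-1},{"x":0,"y":0,"z":-80,"rx":0,"ry":0,"rz":0,"hand":-1},{"x":0,"y":0,"z":-80,"rx":0,"ry":0,"rz":0,"hand":-1},{"x":0,"y":0,"z":-80,"rx":0,"ry":0,"rz":0,"hand":-1},{"x":0,"y":0,"z":-80,"rx":0,"ry":0,"rz":0,"hand":-1}])

```text
clock: 11.52
tcp_pos: [0.6598, 0.2181, 0.1656]
orientation: [0.116, 0.726, 0.665, -0.133]
wrist_force: [0.3, 0.9, -0.4]
finger_gap: 0.0853
```

Emit:
arm_command(motion=[{"x":0,"y":0,"z":0,"rx":0,"ry":0,"rz":0,"hand":-1},{"x":0,"y":0,"z":0,"rx":0,"ry":0,"rz":0,"hand":-1},{"x":0,"y":0,"z":0,"rx":0,"ry":0,"rz":0,"hand":-1},{"x":0,"y":0,"z":0,"rx":0,"ry":0,"rz":0,"hand":-1},{"x":0,"y":0,"z":0,"rx":0,"ry":0,"rz":0,"hand":-1},{"x":0,"y":0,"z":0,"rx":0,"ry":0,"rz":0,"hand":-1},{"x":0,"y":0,"z":0,"rx":0,"ry":0,"rz":0,"hand":-1},{"x":0,"y":0,"z":0,"rx":0,"ry":0,"rz":0,"hand":-1}])

```text
clock: 12.52
tcp_pos: [0.6606, 0.2188, 0.1672]
orientation: [0.116, 0.726, 0.665, -0.131]
wrist_force: [0.3, 0.4, 0.4]
finger_gap: 0.0856
```

```bash
python3 - <<'E'
from plan import *
p=shot('wrist','w7.png')
shot('top','t3.png')
plan([(ramp(-.065,.003),Rramp())])
E
```

```text
t 12.625 tcp [0.6605 0.2187 0.1672] gap 0.0852 F [ 0.  -0.3  0.7] j [ 0.34  0.74  0.54  1.52 -0.32  2.02]
xyz [-0.6  0.1 81.3] rot [-0.3  0.1  0.2] rows 1.3
```

View pics/w7.png

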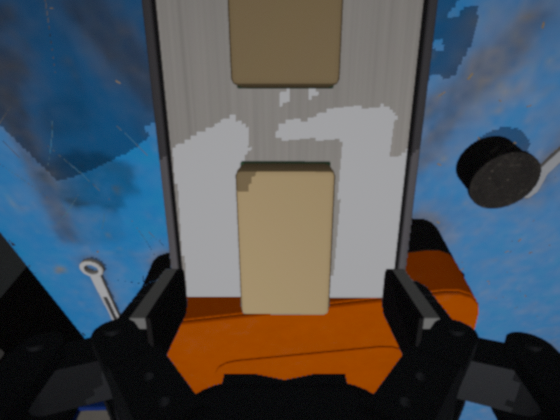

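View pics/t3.png

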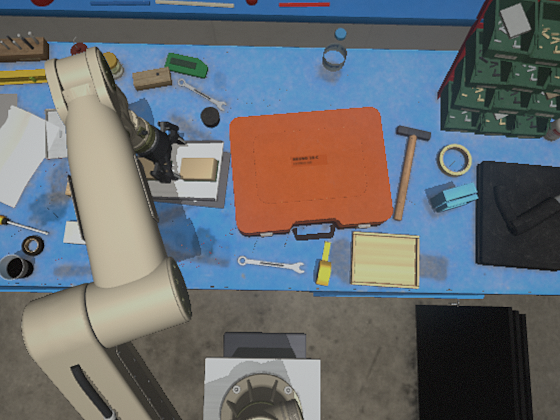

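The good block stays put at px (285, 238), still in the upper half more than 1.5 s after release. Regrasping in the same place.

Emit:
arm_command(force=35, motion=[{"x":0,"y":0,"z":45,"rx":0,"ry":0,"rz":0,"hand":-1},{"x":0,"y":0,"z":75,"rx":0,"ry":0,"rz":0,"hand":-1},{"x":0,"y":0,"z":80,"rx":0,"ry":0,"rz":0,"hand":-1},{"x":0,"y":0,"z":80,"rx":0,"ry":0,"rz":0,"hand":1},{"x":0,"y":0,"z":80,"rx":0,"ry":0,"rz":0,"hand":1},{"x":0,"y":0,"z":80,"rx":0,"ry":0,"rz":0,"hand":1},{"x":0,"y":0,"z":80,"rx":0,"ry":0,"rz":0,"hand":1},{"x":0,"y":0,"z":80,"rx":0,"ry":0,"rz":0,"hand":1},{"x":0,"y":0,"z":80,"rx":0,"ry":0,"rz":0,"hand":1}])

```text
clock: 13.75
tcp_pos: [0.6587, 0.1921, 0.0938]
orientation: [0.117, 0.726, 0.665, -0.13]
wrist_force: [0.7, 2.1, 5.6]
finger_gap: 0.0594
```

```bash
python3 - <<'E'
from plan import *
plan([(ramp(-.065,.10),Rramp()),([.6,.1,.22],Rdown(-2.8)),([.425,-.331,.19],Rdown(-2.8))])
E
```

```text
t 13.75 tcp [0.6587 0.1921 0.0938] gap 0.0594 F [0.7 2.1 5.6] j [ 0.31  0.73  0.34  1.32 -0.32  1.99]
xyz [ -1.   -1.1 -93.8] rot [-0.1  0.   0.1] rows 1.5
xyz [-134.3  -50.8  -85. ] rot [-0.6 20.1 -2.1] rows 2.3
xyz [-541.3 -187.5   96.5] rot [-0.6 20.1 -2.1] rows 7.5
```

Emit:
arm_command(motion=[{"x":0,"y":0,"z":-45,"rx":0,"ry":0,"rz":0,"hand":1},{"x":-1,"y":-1,"z":-94,"rx":0,"ry":0,"rz":0,"hand":1},{"x":-134,"y":-51,"z":-85,"rx":-0.6,"ry":20.1,"rz":-2.1,"hand":1},{"x":-134,"y":-51,"z":-85,"rx":-0.6,"ry":20.1,"rz":-2.1,"hand":1},{"x":-134,"y":-51,"z":-85,"rx":-0.6,"ry":20.1,"rz":-2.1,"hand":1},{"x":-134,"y":-51,"z":-85,"rx":-0.6,"ry":20.1,"rz":-2.1,"hand":1}])

```text
clock: 14.5
tcp_pos: [0.5989, 0.0979, 0.2196]
orientation: [0.0, 0.726, 0.688, -0.001]
wrist_force: [0.2, 0.1, -0.8]
finger_gap: 0.0598
```

```bash
python3 - <<'E'
from plan import *
shot('wrist','w8.png')
plan([([.425,-.331,.19],Rdown(-2.8)),([.425,-.331,.09],Rdown(-2.8))])
E
```

```text
t 14.55 tcp [0.5994 0.0994 0.219 ] gap 0.0598 F [ 0.6  0.4 -0.4] j [ 0.03  0.38  0.12  1.31 -0.    1.66]
xyz [-438.7 -152.    30. ] rot [-0.1  0.1 -0.1] rows 7.4
xyz [-438.6 -151.8  130. ] rot [-0.1  0.1 -0.1] rows 1.6
```

View pics/w8.png

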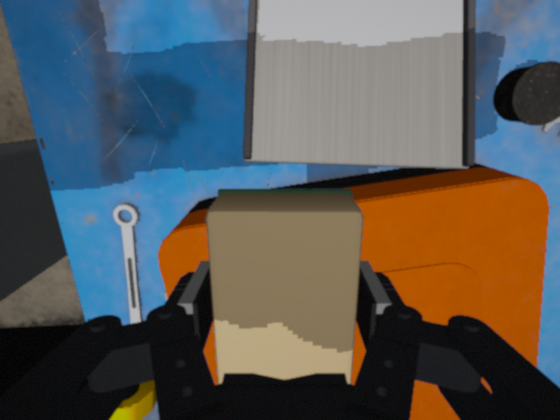

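The block (px 285, 280) is held above the case (TCP z 0.22). Moving to the tray.

Emit:
arm_command(motion=[{"x":-439,"y":-152,"z":30,"rx":0,"ry":0,"rz":0,"hand":1},{"x":-439,"y":-152,"z":30,"rx":0,"ry":0,"rz":0,"hand":1},{"x":-439,"y":-152,"z":30,"rx":0,"ry":0,"rz":0,"hand":1},{"x":-439,"y":-152,"z":30,"rx":0,"ry":0,"rz":0,"hand":1},{"x":-439,"y":-152,"z":30,"rx":0,"ry":0,"rz":0,"hand":1},{"x":-439,"y":-152,"z":30,"rx":0,"ry":0,"rz":0,"hand":1},{"x":-439,"y":-152,"z":30,"rx":0,"ry":0,"rz":0,"hand":1},{"x":-439,"y":-152,"z":30,"rx":0,"ry":0,"rz":0,"hand":1},{"x":-439,"y":-152,"z":30,"rx":0,"ry":0,"rz":0,"hand":1},{"x":-439,"y":-152,"z":30,"rx":0,"ry":0,"rz":0,"hand":1}])

```text
clock: 15.8
tcp_pos: [0.4265, -0.33, 0.1891]
orientation: [-0.001, 0.724, 0.69, -0.001]
wrist_force: [-0.1, 0.6, -0.4]
finger_gap: 0.0597
```

```bash
python3 - <<'E'
from plan import *
shot('wrist','w9.png')
plan([([.425,-.331,.013],Rdown(-2.8)),([.425,-.331,.010],Rdown(-2.8))])
E
```

```text
t 15.85 tcp [ 0.4265 -0.3297  0.1892] gap 0.0599 F [-0.2  0.2 -0.5] j [-0.81  0.26 -0.13  1.18 -0.    0.81]
xyz [ -1.2  -0.9 176.3] rot [-0.2  0.   0.1] rows 2.8
xyz [ -1.2  -0.9 179.3] rot [-0.2  0.   0.1] rows 0.0
```

View pics/w9.png

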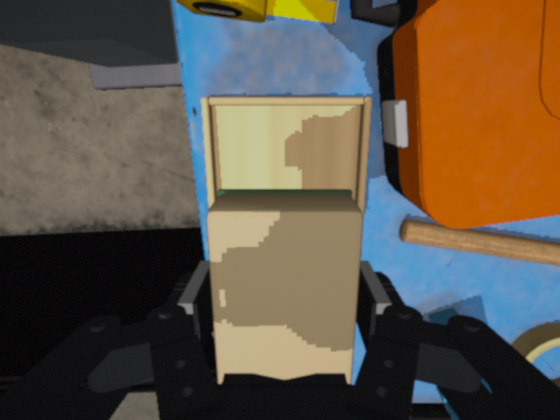

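Emit:
arm_command(motion=[{"x":-21,"y":-1,"z":50,"rx":0,"ry":0,"rz":0,"hand":1},{"x":-21,"y":-1,"z":105,"rx":0,"ry":0,"rz":0,"hand":1},{"x":-21,"y":-1,"z":150,"rx":0,"ry":0,"rz":0,"hand":1},{"x":-21,"y":-1,"z":170,"rx":0,"ry":0,"rz":0,"hand":1},{"x":-21,"y":-1,"z":176,"rx":0,"ry":0,"rz":0,"hand":1},{"x":-21,"y":-1,"z":176,"rx":0,"ry":0,"rz":0,"hand":1}])

```text
clock: 16.6
tcp_pos: [0.4237, -0.3511, 0.0143]
orientation: [-0.0, 0.724, 0.69, -0.001]
wrist_force: [-0.4, -0.8, -0.3]
finger_gap: 0.0598
```

Emit:
arm_command(motion=[{"x":0,"y":0,"z":2,"rx":0,"ry":0,"rz":0,"hand":1},{"x":0,"y":0,"z":2,"rx":0,"ry":0,"rz":0,"hand":1}])

```text
clock: 16.85
tcp_pos: [0.4242, -0.3523, 0.0134]
orientation: [0.001, 0.724, 0.69, -0.001]
wrist_force: [-0.5, 2.9, 8.2]
finger_gap: 0.0595
```

Contact with the tray floor. Release with a partial opening, then retract.

Emit:
arm_command(motion=[{"x":0,"y":0,"z":0,"rx":0,"ry":0,"rz":0,"hand":-0.75},{"x":0,"y":0,"z":0,"rx":0,"ry":0,"rz":0,"hand":-0.75},{"x":0,"y":0,"z":0,"rx":0,"ry":0,"rz":0,"hand":-0.75},{"x":0,"y":0,"z":0,"rx":0,"ry":0,"rz":0,"hand":-0.75},{"x":0,"y":0,"z":-40,"rx":0,"ry":0,"rz":0,"hand":-0.75},{"x":0,"y":0,"z":-100,"rx":0,"ry":0,"rz":0,"hand":-0.75},{"x":0,"y":0,"z":-160,"rx":0,"ry":0,"rz":0,"hand":-0.75},{"x":0,"y":0,"z":-200,"rx":0,"ry":0,"rz":0,"hand":-0.75},{"x":0,"y":0,"z":-200,"rx":0,"ry":0,"rz":0,"hand":-0.75}])

```text
clock: 17.98
tcp_pos: [0.4248, -0.3539, 0.2156]
orientation: [0.003, 0.725, 0.689, -0.002]
wrist_force: [0.1, -0.5, -0.3]
finger_gap: 0.0747
```

```bash
python3 - <<'E'
from plan import *
shot('wrist','w10.png');p=shot('top','t4.png');w=cloud(p)
for m in finder.masks_of(p,'block_a'):
    q=np.nanmedian(w[m['region']],0);print(m['score'],m['at'],'world',q,'ramp',(q-O)@XD,(q-O)@YD,(q-O)@N)
shot('scene','s4.png')
plan([])
E
```

```text
0.93 [151.2, 170.7] world [0.66408113 0.31867157 0.07072339] ramp -0.005013545455264606 0.06270477458829908 0.02796758867643508
0.91 [385.8, 257.4] world [ 0.42777805 -0.33999448  0.03929093] ramp -0.18196893759992547 -0.5623142689876933 -0.23414098355449386
0.18 [368.9, 249.6] world [ 0.45527683 -0.29281375  0.00910316] ramp -0.15876289625716297 -0.5055186167038702 -0.24550886057183696
t 18.175 tcp [ 0.4226 -0.3515  0.21  ] gap 0.0748 F [ 0.7  0.1 -1.2] j [-0.84  0.27 -0.06  1.24 -0.    0.78]
```

View pics/w10.png

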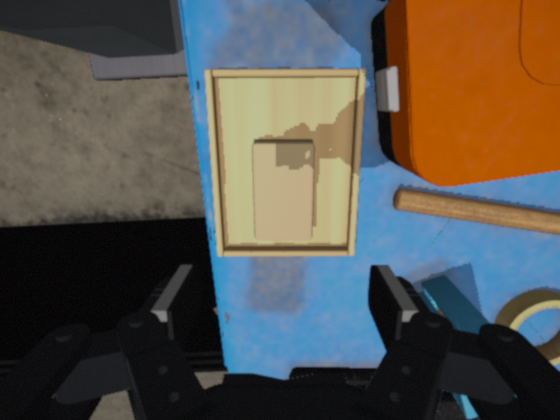

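View pics/t4.png

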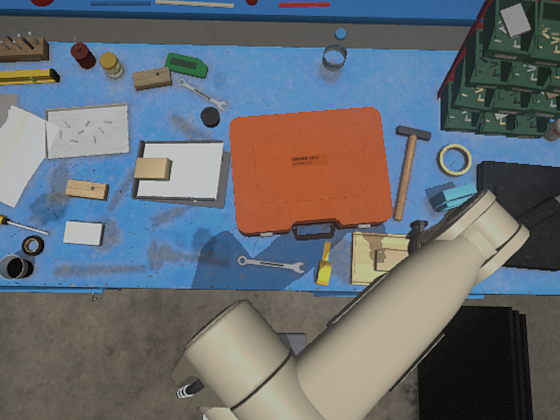

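View pics/s4.png

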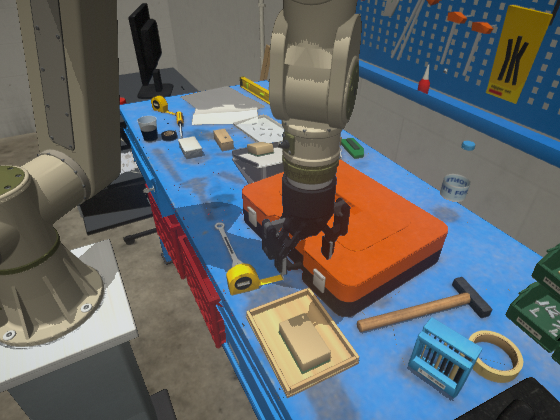

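```bash
python3 - <<'E'
from plan import *
p=shot('top');w=cloud(p)
a=(w-O);X=a@XD;Y=a@YD;H=a@N
for nm,k in(('block top',(H>.027)&(H<.036)),('bar',(H>.012)&(H<.024))):
    k=k&(abs(X)<.07)&(Y>-.02)&(Y<.16);print(nm,k.sum(),np.percentile(Y[k],[1,5,50,95,99]).round(3),np.percentile(X[k],[1,99]).round(3))
cv2.imwrite('pics/z.png',cv2.resize(p['image'][130:215,120:235,::-1],None,fx=5,fy=5,interpolation=cv2.INTER_CUBIC))
E
```

```text
block top 584 [0.021 0.024 0.07  0.115 0.119] [-0.032  0.027]
bar 176 [0.02  0.021 0.12  0.129 0.131] [-0.069  0.068]
```

View pics/z.png

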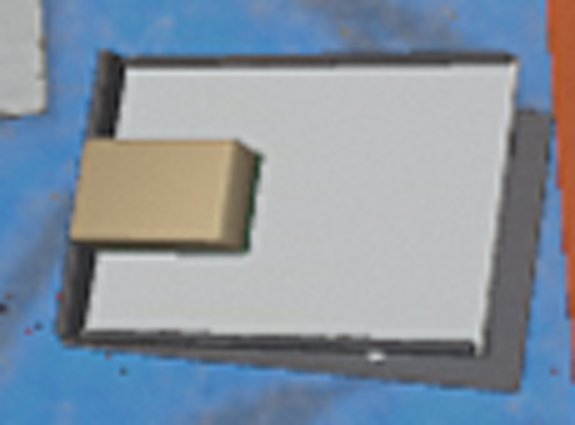

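The top face spans y 20 to 120 mm on the ramp (centre 70), so the slick block lies flat against the stop. Handing in.

```bash
python3 - <<'E'
from h import *
print(hand_in())
E
```

```text
the job is handed in; nothing more can be done
None
```

The blocks are sorted and the job is handed in at about 18 s of the 62 s allowed.

- **Slick block:** I set the left-hand block (nearer the ramp's low end) at the upper spot. It slid down when released. It now lies flat against the stop, with its top face centred about 70 mm down the slope (about 72 expected).
- **Good block:** The other block stayed in the upper half of the ramp for more than 1.5 s after release. I then laid it in the tray. Its top is at 39 mm, which matches the 7 mm floor plus the 32 mm block, so it lies flat.

At the last check the gripper was clear of everything at about 0.21 m. The highest force I read at the wrist was about 9 N.

The one disagreement was the slick block's position. The first estimate, from the finder's mask, put its centre at 63 mm. That median also took in the block's visible side, so I measured the top face directly, which gave 70 mm. No check failed.

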